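# Lay out the filter line for a film check

## Task

Lay out the optical line on the bench: stand the aluminium pedestal midway between the lamp and the detector and set the purple-filmed sample centred on top of it, film up. Then stand the blue filter halfway between the lamp and the pedestal and the orange filter halfway between the pedestal and the detector, all centred on the straight line from lamp to detector, with both filter panes square across that line. Leave everything upright and let go, never tip the sample over, and leave the jar, tape roll, weight and screwdriver where they are.

Things in the scene. Friction and masses are not known exactly. Their poses are not given: they have to be found in the camera images.
- lamp: Lamp, one fixed end of the optical line: round black tower, 60 mm across the foot, 68 mm high, with a yellow light band all round and a yellow spot on top. Origin: centre of its underside. Its own x axis lies along the line to the detector (towards it or directly away from it), y is across that line. The detector's centre is always 380 mm from the lamp's; either may be on the left. Fixed.
- detector: Detector, other fixed end of the optical line: square white tower on a 58 mm aluminium foot, 69 mm high, black windows on two sides, green square on top. Origin: centre of its underside. Own x along the line to the lamp (either way). Fixed.
- pedestal: Pedestal: bare aluminium cylinder, 48 mm diameter, 40 mm high, with thin black grooves, flat top, 0.18 kg. Origin: centre of its underside, z up. Loose, upright.
- sample: Sample: dark steel puck, 36 mm diameter, 24 mm high, with a purple film on its top face, 0.10 kg. Origin: centre of its underside, z up. Loose, film up.
- blue_filter: Upright filter holder on a foot: blue frame 46 mm wide, 12 mm thick, standing on a black foot 36 x 50 mm, 8 mm high; 60 mm high in all, 0.12 kg. The blue pane is 30 x 30 mm with its centre 29 mm up. Origin: centre of the foot's underside; own x is square to the pane (across the 12 mm thickness), own y runs along its 46 mm width, z up. Pinch the frame across its thickness, from above. Both faces are alike. Loose.
- orange_filter: Upright filter holder on a foot: orange frame 46 mm wide, 12 mm thick, standing on a black foot 36 x 50 mm, 8 mm high; 60 mm high in all, 0.12 kg. The orange pane is 30 x 30 mm with its centre 29 mm up. Origin: centre of the foot's underside; own x is square to the pane (across the 12 mm thickness), own y runs along its 46 mm width, z up. Pinch the frame across its thickness, from above. Both faces are alike. Loose.
- jar: Bystander: small amber jar with a white cap, 40 mm diameter, 50 mm high; origin: centre of its underside. Leave it.
- tape_roll: Bystander: green roll of tape lying flat, 52 mm diameter, 18 mm high; origin: centre of its underside. Leave it.
- weight: Bystander: brass knobbed weight, 32 mm diameter, 46 mm high; origin: centre of its underside. Leave it.
- screwdriver: Bystander: small screwdriver with a red handle lying flat, 130 mm long, along its own x. Leave it.
Not all that is in view belongs to the job. Several things have the shape of the orange_filter; the one meant has the colours described above.

How it is judged:
By the outcome, as a careful person would: the job done as asked, in the order asked, and still so for the second after the job is handed in, with the robot touching nothing.
It also fails if it takes over 120 s, if anything falls off the work surface, if the arm or the gripper's body presses on something with over 40 N, if the wrist force passes 120 N, or if a joint passes its speed limit or range.

## Robot

A 6-joint arm with a two-finger parallel gripper is mounted at the origin on the work surface. World frame = base frame: x ahead of the robot, y to its left, z up, the work surface at z = 0. Lengths are in m, angles in rad, forces in N, time in s.
With the tool pointing down it reaches from about 0.275 to 0.875 m from the base axis. Payload 12.5 kg.
Tool frame: the origin (TCP) lies at the very end of the fingers, on their centre line; the grasp point (between the pads) lies 19 mm behind it; x points along the fingers, y is the direction in which the jaws open and shut, and the axes are right-handed (so a half turn about x gives the same grasp; the last joint's range is limited). The gripper opens to 85 mm and grips with 20 to 120 N. Pads are 22 mm wide; open, the fingers measure 114 mm over their backs; the gripper's body (76 mm by 85 mm) begins 54 mm behind the grasp point. The pads swing forward as they close: fully open they stand 13 mm farther back than shut.
Start: joints at [1.102, 0.351, 1.652, -0, 1.139, -0.085], TCP at [0.206, 0.51, 0.231] pointing down, gripper open.
Joint ranges: [-2.75, 2.75], [-0.79, 2.1], [0.01, 2.65], [-1.57, 4.71], [0.07, 3.14], [-2.87, 2.87]. Speed limits (rad/s): [2.22, 2.22, 2.79, 3.14, 3.14, 3.14].

## Interface

Orientations are given as a 3x3 rotation matrix whose columns are the frame's x, y, z axes.
In Python, from bench import manip gives the robot as it stands. Calls block until the motion is done:
- manip.move_ptp(position, orientation): joint-space move of the TCP to a pose.
- manip.move_l(position, attitude=None, max_speed=0.15): straight line of the TCP; attitude=None keeps the orientation; max_speed is the mean speed in m/s.
- manip.move_j(angles): joint-space move.
- manip.set_gripper(opening, effort=None): opening from 0.0 (shut) to 1.0 (fully open); effort is the grip in N (None keeps the last); returns when the fingers have stopped.
- manip.dwell(seconds).
- manip.inverse_kinematics(position, orientation): joint angles nearest the present ones, or None.
- manip.grab_frame(name): name is "scene" or "side" or "wrist"; returns (picture, depth): 480x640x3 uint8, red, green, blue; 480x640 float32, m along the optical axis (not along the pixel's ray), 0 where there is no reading.
- manip.get_calibration(name): a dict with "camera_matrix" (3x3 intrinsics, pixels), "R" (3x3) and "t" (3): a world point X has camera coordinates R X + t. Camera axes: x right, y down, z forward; pixel columns grow to the right and rows downward; lengths in m; the calibration is good to about 2 mm. A picture is of the moment at which its call begins: read the wrist's pose just before it. get_calibration takes no time and is no camera call; for the wrist camera it gives the pose at the moment of the call.
A pose or a line that the arm cannot do raises manip.Unreachable and nothing moves.
- manip.sign_off(): hands the job in, once; it reports no verdict.
Trained networks look in the newest picture that a camera, given by its name, has taken for a name from the list of things; names that differ only in an ending like _2 or _b are one class to them, and where a whole thing is asked for, a point or a joint stands for the part that bears it (a point fixed in the world has none). Each returns a list of dicts, best first, with "confidence" (0 to 1); they miss things now and then, are a little off and sometimes report something else, mostly with a low value. They report only what shows in the picture. A call takes as long as a camera call. They do not tell look-alikes from the thing itself.
- manip.look_for(camera, name): "at" ([x, y, z] in m, in world coordinates, good to about 4 mm: the middle of the surface that is visible of it).
Readings, each from a call of its own:
- manip.current_time(): time.
- manip.current_qpos(): joint angles.
- manip.current_joint_vel(): joint speeds.
- manip.current_joint_torque(): joint torques, N m.
- manip.current_ee_pos(): TCP position.
- manip.current_tcp_rot(): TCP orientation.
- manip.current_force(): force on the tool from outside, world axes, zero at the start.
- manip.current_ft_torque(): the same for the moment, N m.
- manip.current_grip_width(): opening from 0.0 (shut) to 1.0 (fully open).
Only numpy, scipy, OpenCV 4.12 (cv2) and the standard library are available. Lean on these libraries where they do the work, as an engineer would, in place of code of your own. Each camera call takes 0.05 s, during which the arm holds its last target.

## Working session

There is one attempt and no reset: what is moved stays moved. The work goes in short steps, each a Python script; the robot and the scene stay as the last script left them, time stands still between calls to the robot, and variables do not carry over. Pictures are saved under pics/ and viewed, and the job is handed in when it is done.

```bash
ls; mkdir -p pics; python3 - <<'E'
from bench import manip
import cv2
for n in("scene","side","wrist"):
    p,d=manip.grab_frame(n); cv2.imwrite(f"pics/{n}0.png",p[:,:,::-1])
    c=manip.get_calibration(n); print(n,c["R"].round(3).tolist(),c["t"].round(3).tolist(),c["camera_matrix"].tolist())
print(manip.current_time())
E
```

```text
pics
scene [[-0.036, 0.999, -0.013], [0.787, 0.02, -0.617], [-0.616, -0.032, -0.787]] [0.029, -0.406, 1.306] [[511.0621947984372, 0.0, 320.19476703745244], [0.0, 511.0621947984372, 241.3364513016798], [0.0, 0.0, 1.0]]
side [[0.748, -0.664, -0.006], [-0.489, -0.544, -0.681], [0.449, 0.513, -0.732]] [-0.42, 0.295, 1.095] [[624.3648936937684, 0.0, 317.26218763569074], [0.0, 624.3648936937684, 242.76411017282138], [0.0, 0.0, 1.0]]
wrist [[0.375, 0.927, -0.001], [0.894, -0.361, 0.267], [0.247, -0.101, -0.964]] [-0.551, -0.035, 0.378] [[407.1164343745598, 0.0, 315.84684402091284], [0.0, 407.1164343745598, 237.61250071725937], [0.0, 0.0, 1.0]]
0.15
```

View pics/scene0.png

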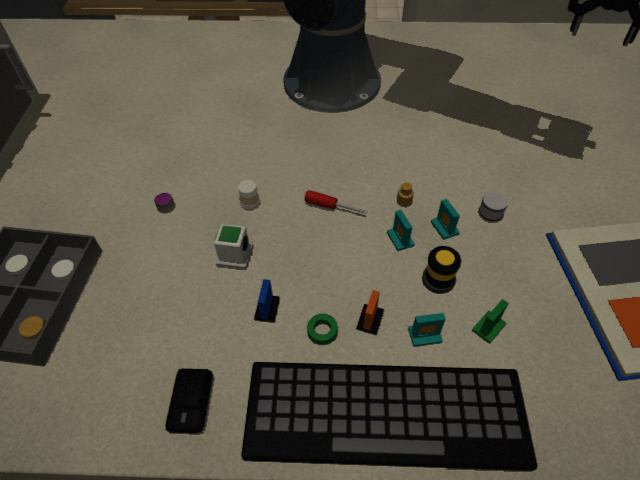

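View pics/side0.png

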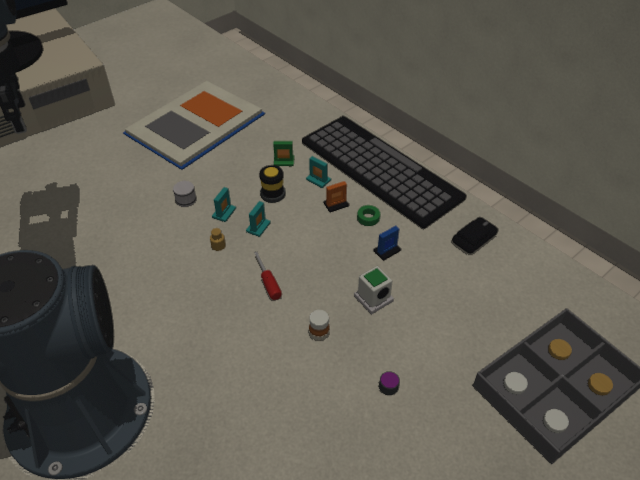

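View pics/wrist0.png

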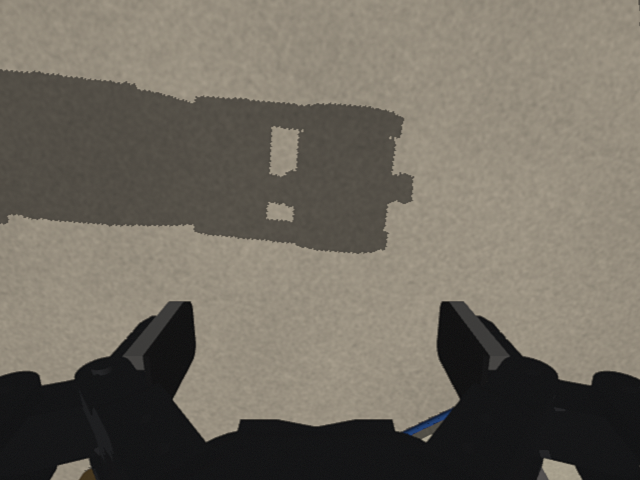

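The scene picture shows the following, by pixel (scene camera):
- **Lamp:** (442,268)
- **Detector:** (234,247)
- **Pedestal:** (492,206)
- **Sample:** (165,202)
- **Blue filter:** (265,302)

Things that could be taken for the orange filter are:
- (371,313): orange frame on a black foot
- (401,230), (446,219) and (428,328): teal frames with an orange pane
- (491,320): green frame

I choose (371,313) because its frame and foot match the description. The orange discs in the tray and the white jar cap don't belong to the job. Next I'll build a top-down point-cloud map.

```bash
cat > h.py <<'E'
from bench import manip
import cv2, numpy as np
def cloud(n):
    c=manip.get_calibration(n)
    p,d=manip.grab_frame(n)
    K=c["camera_matrix"];v,u=np.mgrid[:480,:640]
    X=np.stack([(u-K[0,2])/K[0,0]*d,(v-K[1,2])/K[1,1]*d,d],-1)
    W=(X-c["t"])@c["R"]
    W[d<=0]=np.nan
    return p,W
E
python3 - <<'E'
from h import *
p,W=cloud("scene"); p2,W2=cloud("side")
np.savez("c0.npz",p=p,W=W,p2=p2,W2=W2)
# ortho colour+height map: 1mm/px, x 0.25..0.85 (down), y 0.45..-0.35 -> right
def ortho(sets):
    im=np.zeros((600,800,3),np.uint8);h=np.full((600,800),-1.)
    for P,Q in sets:
        q=Q.reshape(-1,3);c=P.reshape(-1,3)
        ok=np.isfinite(q).all(1)&(q[:,2]<0.15);q=q[ok];c=c[ok]
        o=np.argsort(q[:,2]);q=q[o];c=c[o]
        r=((q[:,0]-.25)*1000).astype(int);k=((q[:,1]+.4)*1000).astype(int)
        for dr in(0,1):
         for dk in(0,1):
          g=(r>=0)&(r<599)&(k>=0)&(k<799)
          rr,kk,z,cc=r[g]+dr,k[g]+dk,q[g,2],c[g]
          m=z>h[rr,kk]
          h[rr[m],kk[m]]=z[m];im[rr[m],kk[m]]=cc[m]
    return im,h
im,h=ortho([(p,W),(p2,W2)])
cv2.imwrite("pics/ortho0.png",im[:,:,::-1])
fl=np.abs(W[...,2])<.01
print(np.nanmedian(W[fl][:,2]),np.nanmedian(W2[np.abs(W2[...,2])<.01][:,2]))
for n in ["lamp","detector","pedestal","sample","blue_filter","orange_filter","jar","tape_roll","weight","screwdriver"]:
    print(n,[(np.round(e["at"],3).tolist(),round(e["confidence"],2)) for e in manip.look_for("scene",n)][:6])
cv2.imwrite("pics/crop0.png",cv2.resize(p[280:350,240:520],None,fx=2.8,fy=2.8,interpolation=cv2.INTER_CUBIC)[:,:,::-1])
E
```

```text
0.0009789867129520215 0.0023066171611273983
lamp [([0.616, 0.203, 0.066], 0.73)]
detector [([0.572, -0.167, 0.05], 0.8)]
pedestal [([0.45, 0.324, 0.038], 0.91)]
sample [([0.445, -0.327, 0.029], 0.57)]
blue_filter [([0.676, -0.094, 0.018], 0.86), ([0.616, 0.204, 0.067], 0.17)]
orange_filter [([0.7, 0.085, 0.009], 0.96), ([0.48, 0.23, 0.026], 0.92), ([0.704, 0.281, 0.012], 0.83), ([0.511, 0.136, 0.026], 0.79), ([0.719, 0.168, 0.023], 0.61)]
jar [([0.436, -0.157, 0.039], 0.8)]
tape_roll []
weight [([0.417, 0.158, 0.029], 0.9)]
screwdriver [([0.427, -0.006, 0.015], 0.8)]
```

View pics/ortho0.png

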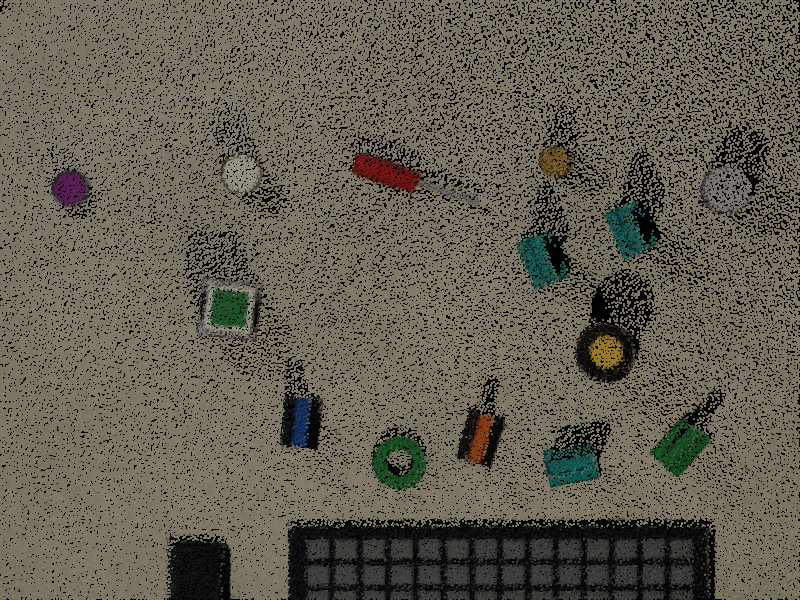

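View pics/crop0.png

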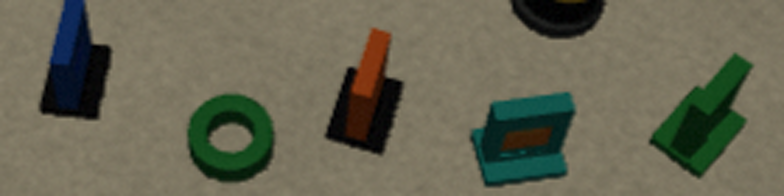

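The crop confirms the choice: orange frame on a black foot at (371,313). The map gives lamp to detector as about 378 mm, which agrees with the stated 380 mm. Next is one wrist overview for a third measurement of everything.

```bash
cat >> h.py <<'E'
def rot(th): # tool x down, jaw axis y at world angle th
    y=np.array([np.cos(th),np.sin(th),0]);x=np.array([0,0,-1.]);return np.stack([x,y,np.cross(x,y)],1)
SPEC={ # h,s,v ranges (cv2 H 0-180), z range, approx xy
 "lamp":((18,35),110,80,(.058,.078),(.601,.206)),
 "detector":((50,80),100,40,(.058,.078),(.558,-.170)),
 "sample":((130,160),60,40,(.018,.033),(.437,-.330)),
 "blue_filter":((105,130),100,40,(.053,.07),(.672,-.099)),
 "orange_filter":((2,14),120,60,(.053,.07),(.687,.082)),
 "pedestal":(None,0,0,(.033,.048),(.437,.326))}
def meas(p,W,n,xy=None,zr=None,rad=.04):
    H,s,v,z,a=SPEC[n]; a=xy or a; z=zr or z
    hsv=cv2.cvtColor(np.ascontiguousarray(p),cv2.COLOR_RGB2HSV)
    m=(np.hypot(W[...,0]-a[0],W[...,1]-a[1])<rad)&(W[...,2]>z[0])&(W[...,2]<z[1])
    if H: m&=(hsv[...,0]>=H[0])&(hsv[...,0]<=H[1])&(hsv[...,1]>s)&(hsv[...,2]>v)
    q=W[m]
    if len(q)<8: return None
    (c,sz,an)=cv2.minAreaRect((q[:,:2]*1000).astype(np.float32))
    if sz[0]<sz[1]: an+=90
    return dict(n=len(q),mean=q.mean(0).round(4).tolist(),rect=np.round(np.array(c)/1000,4).tolist(),size=np.round(sorted(sz)[::-1],1).tolist(),long_deg=round(an%180,1))
E
python3 - <<'E'
from h import *
d=np.load("c0.npz")
print(manip.current_tcp_rot().round(2).tolist())
for th in(np.pi/2,-np.pi/2):
    print(th,manip.inverse_kinematics([.5,.03,.4],rot(th)))
R=manip.current_tcp_rot();th0=np.arctan2(R[1,1],R[0,1])
th=np.pi/2 if np.sin(th0)>0 else -np.pi/2
manip.move_ptp([.5,.02,.38],rot(th)); manip.dwell(.3)
p,W=cloud("wrist"); np.savez("c1.npz",p=p,W=W); cv2.imwrite("pics/wrist1.png",p[:,:,::-1])
for n in SPEC:
    for P,Q in((d['p'],d['W']),(d['p2'],d['W2']),(p,W)): print(n,meas(P,Q,n))
print(np.nanmedian(W[np.abs(W[...,2])<.01][:,2]),manip.current_time())
E
```

```text
[[-0.0, 0.37, 0.93], [0.0, 0.93, -0.37], [-1.0, 0.0, -0.0]]
1.5707963267948966 [-3.30387541e-02  1.35400578e-01  1.51789758e+00 -4.44089210e-16
  1.48829449e+00 -1.60383508e+00]
-1.5707963267948966 [-3.30387541e-02  1.35400578e-01  1.51789758e+00 -4.44089210e-16
  1.48829449e+00  1.53775757e+00]
lamp {'n': 224, 'mean': [0.6006, 0.2062, 0.0703], 'rect': [0.5997, 0.2056], 'size': [33.2, 30.5], 'long_deg': 35.3}
lamp {'n': 114, 'mean': [0.6032, 0.206, 0.0728], 'rect': [0.603, 0.2063], 'size': [36.5, 29.6], 'long_deg': 51.7}
lamp {'n': 579, 'mean': [0.6013, 0.2079, 0.069], 'rect': [0.6023, 0.2084], 'size': [34.6, 32.1], 'long_deg': 46.8}
detector {'n': 265, 'mean': [0.5582, -0.1707, 0.07], 'rect': [0.558, -0.171], 'size': [33.7, 33.3], 'long_deg': 173.4}
detector {'n': 221, 'mean': [0.5588, -0.1717, 0.0712], 'rect': [0.5593, -0.1714], 'size': [35.6, 35.0], 'long_deg': 177.9}
detector {'n': 780, 'mean': [0.5573, -0.1689, 0.0682], 'rect': [0.5575, -0.1692], 'size': [33.5, 33.0], 'long_deg': 83.6}
sample {'n': 151, 'mean': [0.4362, -0.3306, 0.0257], 'rect': [0.4355, -0.3308], 'size': [32.5,
[... 709 characters left out ...]
[0.6876, 0.0811], 'size': [47.5, 11.9], 'long_deg': 162.9}
orange_filter {'n': 126, 'mean': [0.6877, 0.0789, 0.0602], 'rect': [0.6886, 0.0793], 'size': [46.2, 19.5], 'long_deg': 161.8}
orange_filter {'n': 367, 'mean': [0.6861, 0.0815, 0.0586], 'rect': [0.6872, 0.0817], 'size': [46.8, 12.6], 'long_deg': 163.7}
pedestal {'n': 405, 'mean': [0.4407, 0.3261, 0.0398], 'rect': [0.439, 0.3256], 'size': [48.2, 47.0], 'long_deg': 33.0}
pedestal {'n': 282, 'mean': [0.4397, 0.3232, 0.0412], 'rect': [0.4403, 0.324], 'size': [49.9, 47.2], 'long_deg': 94.8}
pedestal {'n': 1513, 'mean': [0.4378, 0.3262, 0.0389], 'rect': [0.4381, 0.3274], 'size': [47.8, 47.5], 'long_deg': 114.8}
-0.0007013456570604505 3.2167
```

View pics/wrist1.png

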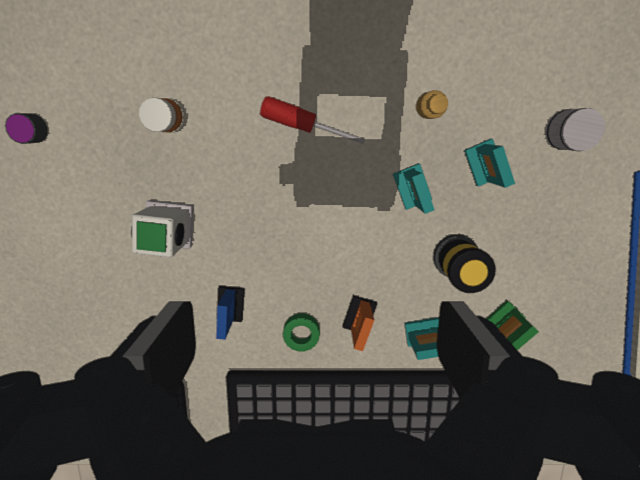

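All three cameras agree within about 2 mm, and the lamp–detector distance comes to 379.8 mm. The line lies at about 83.4°. I'll pick the pedestal first.

```bash
cat >> h.py <<'E'
LAMP=np.array([.6015,.2070]);DET=np.array([.5580,-.1703])
U=(DET-LAMP)/np.linalg.norm(DET-LAMP);ANG=np.arctan2(-U[1],-U[0])
MID=(LAMP+DET)/2;C=MID
B=MID-95e-3*U; O=MID+95e-3*U
def st(m=""):
    print(m,"t%.1f"%manip.current_time(),manip.current_ee_pos().round(4),"F",np.round(manip.current_force(),1),"w%.3f"%manip.current_grip_width())
def pick(xy,th,z,op=1.0,eff=40,zup=.17,pre=None):
    manip.set_gripper(op)
    manip.move_ptp([*xy,zup],rot(th))
    manip.move_l([*xy,z+.03],max_speed=.15); manip.move_l([*xy,z],max_speed=.06); st("down")
    manip.set_gripper(0,eff); manip.dwell(.2); st("grip")
    manip.move_l([*xy,zup],max_speed=.12); st("up")
def place(xy,th,z,op,zup=.17):
    manip.move_l([*xy,zup],rot(th),max_speed=.2)
    manip.move_l([*xy,z+.02],max_speed=.12); manip.move_l([*xy,z+.001],max_speed=.03); manip.dwell(.3); st("low")
    manip.move_l([*xy,z],max_speed=.01); st("set")
def release(xy,z,op,zup=.2):
    manip.set_gripper(op); manip.dwell(.2); st("rel")
    manip.move_l([*xy,z+.03],max_speed=.05); manip.move_l([*xy,zup],max_speed=.2)
def look(tag,names,cams=("scene","side","wrist")):
    for c in cams:
        p,W=cloud(c); cv2.imwrite(f"pics/{c}_{tag}.png",p[:,:,::-1])
        for n,xy,zr in names: print(c,n,meas(p,W,n,xy,zr))
E
python3 - <<'E'
from h import *
print(ANG*180/np.pi,MID,B,O)
pick((.4385,.326),np.radians(24),.010)
p,W=cloud("wrist");cv2.imwrite("pics/w2.png",p[:,:,::-1])
E
```

```text
83.42324293487671 [0.57975 0.01835] [0.59063075 0.11272483] [ 0.56886925 -0.07602483]
down t6.7 [0.4385 0.326  0.0099] F [0.5 0.1 0.9] w0.998
grip t7.3 [0.4386 0.3261 0.0105] F [-1.6 -1.3  6.6] w0.548
up t8.8 [0.4382 0.3258 0.1693] F [-0.7  0.7 -2.1] w0.550
```

View pics/w2.png

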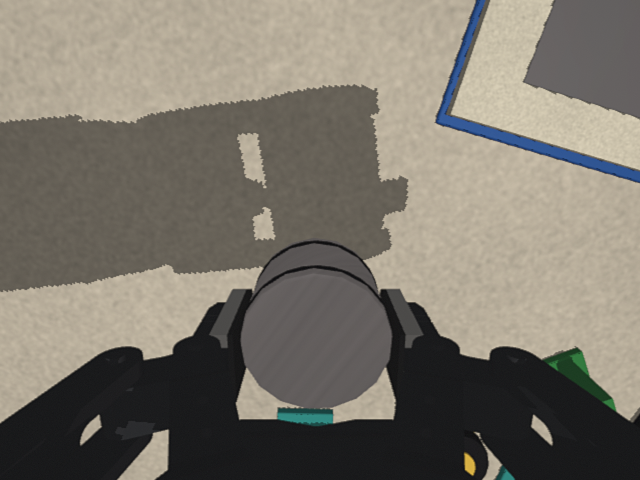

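The pedestal is gripped level between the pads. I'll place it at the middle of the line.

```bash
python3 - <<'E'
from h import *
place(C,np.radians(50),.0105,.8)
release(C,.0105,.8)
manip.move_ptp([.45,.018,.30],rot(np.pi/2));manip.dwell(.2)
look("3",[("pedestal",tuple(C),None),("lamp",None,None),("detector",None,None)])
E
```

```text
low t13.1 [0.5798 0.0184 0.0116] F [ 0.4 -0.2 -1.5] w0.548
set t13.3 [0.5798 0.0183 0.0105] F [ 0.2 -0.5 -1. ] w0.549
rel t13.8 [0.5798 0.0183 0.0105] F [-0.4  0.2  0.7] w0.801
scene pedestal {'n': 504, 'mean': [0.5814, 0.0196, 0.0402], 'rect': [0.5796, 0.0192], 'size': [47.7, 47.6], 'long_deg': 41.9}
scene lamp {'n': 225, 'mean': [0.6009, 0.2062, 0.0705], 'rect': [0.5999, 0.2065], 'size': [31.8, 30.6], 'long_deg': 175.8}
scene detector {'n': 265, 'mean': [0.5579, -0.1708, 0.0699], 'rect': [0.5581, -0.171], 'size': [35.9, 33.0], 'long_deg': 172.7}
side pedestal {'n': 333, 'mean': [0.5792, 0.0161, 0.0417], 'rect': [0.5803, 0.017], 'size': [52.2, 45.1], 'long_deg': 48.6}
side lamp {'n': 90, 'mean': [0.6007, 0.2055, 0.0723], 'rect': [0.6029, 0.2065], 'size': [32.7, 29.7], 'long_deg': 108.2}
side detector {'n': 221, 'mean': [0.5587, -0.1717, 0.0713], 'rect': [0.5589, -0.1717], 'size': [36.3, 33.3], 'long_deg': 82.8}
wrist pedestal {'n': 1468, 'mean': [0.577, 0.0202, 0.0389], 'rect': [0.5782, 0.0198], 'size': [47.5, 47.1], 'long_deg': 145.5}
wrist lamp {'n': 500, 'mean': [0.5974, 0.21, 0.069], 'rect': [0.5979, 0.2111], 'size': [35.5, 22.1], 'long_deg': 58.4}
wrist detector {'n': 1002, 'mean': [0.5571, -0.1688, 0.0682], 'rect': [0.5571, -0.1692], 'size': [33.3, 33.1], 'long_deg': 173.8}
```

The pedestal's mean position is (0.5794, 0.0187), under 1 mm off target. The sample is next.

```bash
python3 - <<'E'
from h import *
pick((.4369,-.3297),np.radians(50),.003,op=.8,eff=30)
p,W=cloud("wrist");cv2.imwrite("pics/w4.png",p[:,:,::-1])
E
```

```text
down t19.9 [ 0.4369 -0.3297  0.0029] F [-0.2  0.1 -0.5] w0.798
grip t20.5 [ 0.4371 -0.3298  0.0035] F [-0.7  1.3  6.2] w0.406
up t22.1 [ 0.4366 -0.3295  0.1693] F [ 0.1 -0.1 -1.2] w0.406
```

View pics/w4.png

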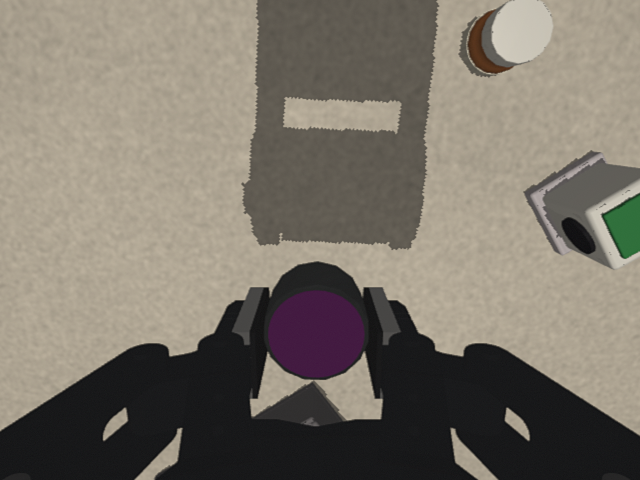

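The sample is held level, film up. I'll set it on the pedestal.

```bash
python3 - <<'E'
from h import *
T=np.array([.5795,.0186]);z=.0435
place(T,np.radians(50),z,.6)
release(T,z,.65,.25)
manip.move_ptp([.45,.018,.30],rot(np.pi/2));manip.dwell(.2)
look("5",[("sample",tuple(C),(.055,.075)),("pedestal",tuple(C),(.032,.048))])
E
```

```text
low t26.3 [0.5795 0.0186 0.0446] F [ 0.4 -0.9 -1.2] w0.410
set t26.5 [0.5796 0.0186 0.0435] F [ 0.3 -0.5  0.1] w0.406
rel t27.1 [0.5795 0.0186 0.0435] F [-0.5  0.2 -0.2] w0.651
scene sample {'n': 218, 'mean': [0.5792, 0.0185, 0.065], 'rect': [0.579, 0.0185], 'size': [32.2, 32.2], 'long_deg': 71.6}
scene pedestal {'n': 250, 'mean': [0.5914, 0.0203, 0.0402], 'rect': [0.5844, 0.0202], 'size': [46.9, 38.3], 'long_deg': 90.3}
side sample {'n': 141, 'mean': [0.5811, 0.0181, 0.0669], 'rect': [0.5818, 0.0187], 'size': [33.0, 32.2], 'long_deg': 12.1}
side pedestal {'n': 180, 'mean': [0.5723, 0.009, 0.0408], 'rect': [0.5756, 0.0134], 'size': [46.2, 37.8], 'long_deg': 131.7}
wrist sample {'n': 728, 'mean': [0.5796, 0.0201, 0.0636], 'rect': [0.5798, 0.0199], 'size': [32.6, 31.8], 'long_deg': 179.9}
wrist pedestal {'n': 641, 'mean': [0.5669, 0.0207, 0.0392], 'rect': [0.5732, 0.0207], 'size': [48.1, 37.1], 'long_deg': 86.8}
```

View pics/wrist_5.png

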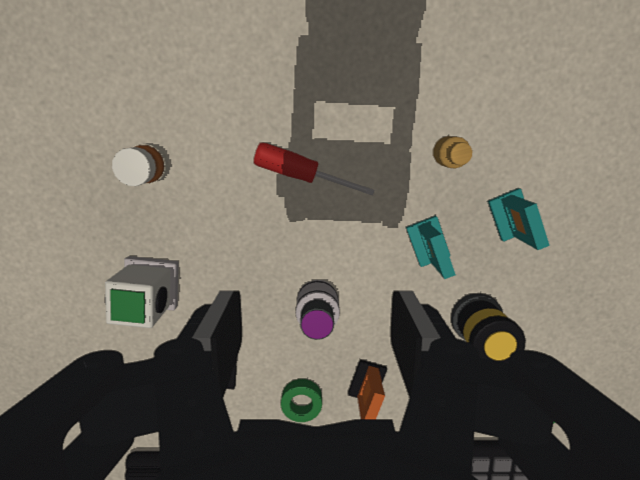

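The sample is centred on the pedestal, at (0.5800, 0.0189). The blue filter goes near the lamp next.

```bash
python3 - <<'E'
from h import *
pick((.6714,-.0980),np.radians(85.1),.030,op=.7,eff=40,zup=.18)
place(B,ANG,.0305,.5,zup=.18)
release(B,.0305,.5,.25)
manip.move_ptp([.45,.018,.30],rot(np.pi/2));manip.dwell(.2)
look("6",[("blue_filter",tuple(B),None),("sample",tuple(C),(.055,.075)),("lamp",None,None)])
E
```

```text
down t32.8 [ 0.6715 -0.098   0.0299] F [0.5 0.3 0.7] w0.701
grip t33.5 [ 0.6715 -0.098   0.0303] F [-0.4  0.4  4.2] w0.135
up t34.9 [ 0.671  -0.0979  0.1791] F [-0.   0.2 -1.1] w0.136
low t38.5 [0.5907 0.1127 0.0317] F [-0.3  0.  -0.9] w0.131
set t38.7 [0.5906 0.1127 0.0304] F [ 0.5 -0.1 -1.4] w0.131
rel t39.3 [0.5907 0.1127 0.0305] F [ 0.2 -0.2 -0.7] w0.500
scene blue_filter {'n': 140, 'mean': [0.5907, 0.1122, 0.0604], 'rect': [0.5895, 0.1123], 'size': [47.7, 11.1], 'long_deg': 172.7}
scene sample {'n': 221, 'mean': [0.5792, 0.0186, 0.0652], 'rect': [0.5793, 0.0182], 'size': [32.3, 32.2], 'long_deg': 172.0}
scene lamp {'n': 226, 'mean': [0.6007, 0.2061, 0.0704], 'rect': [0.6001, 0.2058], 'size': [31.2, 30.6], 'long_deg': 91.6}
side blue_filter {'n': 119, 'mean': [0.5917, 0.11, 0.0605], 'rect': [0.5933, 0.1103], 'size': [47.5, 17.1], 'long_deg': 176.1}
side sample {'n': 140, 'mean': [0.581, 0.0179, 0.0672], 'rect': [0.5818, 0.0175], 'size': [32.7, 31.8], 'long_deg': 78.9}
side lamp {'n': 99, 'mean': [0.6025, 0.2047, 0.0722], 'rect': [0.6027, 0.2046], 'size': [32.0, 30.8], 'long_deg': 139.8}
wrist blue_filter None
wrist sample {'n': 729, 'mean': [0.5796, 0.0202, 0.0637], 'rect': [0.5799, 0.0204], 'size': [32.3, 31.9], 'long_deg': 178.8}
wrist lamp {'n': 364, 'mean': [0.5941, 0.208, 0.069], 'rect': [0.5941, 0.2086], 'size': [33.4, 17.9], 'long_deg': 87.6}
```

View pics/wrist_6.png

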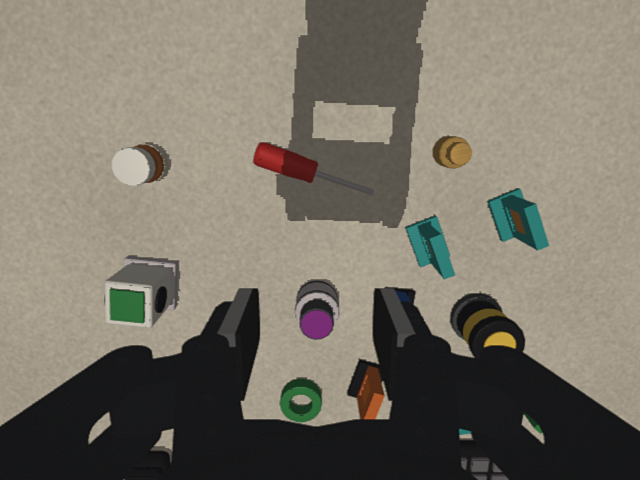

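Scene and side views put the blue filter within about 1–2 mm and 1° of its target. In the wrist view a finger hides it. The orange filter is last.

```bash
python3 - <<'E'
from h import *
pick((.6876,.0812),np.radians(73.3),.030,op=.6,eff=40,zup=.18)
place(O,ANG,.0305,.5,zup=.18)
release(O,.0305,.5,.25)
manip.move_ptp([.40,.018,.38],rot(np.pi/2));manip.set_gripper(1.0);manip.dwell(.2)
look("7",[("orange_filter",tuple(O),None),("blue_filter",tuple(B),None),("sample",tuple(C),(.055,.075)),("lamp",None,None),("detector",None,None)])
E
```

```text
down t45.2 [0.6877 0.0812 0.03  ] F [-0.5  0.3  0.4] w0.597
grip t45.8 [0.6878 0.0812 0.0303] F [-0.4 -0.5  3.2] w0.133
up t47.2 [0.6872 0.0812 0.179 ] F [-0.1 -0.4 -0.7] w0.131
low t50.7 [ 0.5689 -0.076   0.0316] F [-0.3 -0.5 -1.2] w0.128
set t50.9 [ 0.5688 -0.076   0.0305] F [ 0.6 -0.6 -1.5] w0.131
rel t51.5 [ 0.5689 -0.076   0.0305] F [-0.2  0.1 -0.3] w0.500
scene orange_filter {'n': 145, 'mean': [0.5691, -0.0758, 0.0608], 'rect': [0.5687, -0.0758], 'size': [45.6, 12.5], 'long_deg': 173.8}
scene blue_filter {'n': 140, 'mean': [0.5907, 0.1122, 0.0604], 'rect': [0.5909, 0.1121], 'size': [47.2, 11.1], 'long_deg': 172.6}
scene sample {'n': 221, 'mean': [0.5793, 0.0186, 0.0652], 'rect': [0.5785, 0.0183], 'size': [32.6, 31.9], 'long_deg': 23.1}
scene lamp {'n': 224, 'mean': [0.6007, 0.2061, 0.0704], 'rect': [0.6, 0.2058], 'size': [31.6, 30.1], 'long_deg': 43.5}
scene detector {'n': 265, 'mean': [0.5579, -0.1707, 0.0699], 'rect': [0.5574, -0.1711], 'size': [33.6, 33.5], 'long_deg': 176.1}
side orange_filter {'n': 152, 'mean': [0.569, -0.0779, 0.0609], 'rect': [0.5698, -0.0779], 'size': [
[... 362 characters left out ...]
7], 'size': [36.3, 29.9], 'long_deg': 53.4}
side detector {'n': 220, 'mean': [0.5586, -0.1717, 0.0714], 'rect': [0.5594, -0.1716], 'size': [33.5, 32.6], 'long_deg': 79.2}
wrist orange_filter {'n': 347, 'mean': [0.5666, -0.0743, 0.0588], 'rect': [0.5682, -0.075], 'size': [47.3, 12.3], 'long_deg': 173.6}
wrist blue_filter {'n': 360, 'mean': [0.5886, 0.1132, 0.0586], 'rect': [0.59, 0.1135], 'size': [46.6, 12.3], 'long_deg': 173.3}
wrist sample {'n': 483, 'mean': [0.5795, 0.0201, 0.0636], 'rect': [0.5797, 0.0202], 'size': [31.5, 31.4], 'long_deg': 88.2}
wrist lamp None
wrist detector {'n': 162, 'mean': [0.5472, -0.1762, 0.0682], 'rect': [0.5497, -0.1742], 'size': [19.8, 19.5], 'long_deg': 172.6}
```

View pics/wrist_7.png

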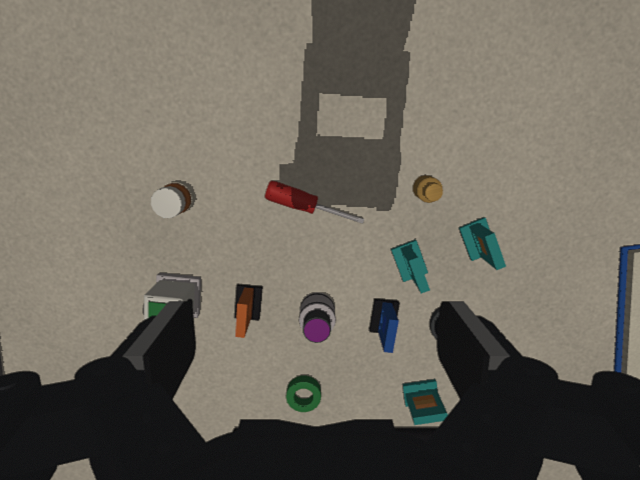

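View pics/scene_7.png

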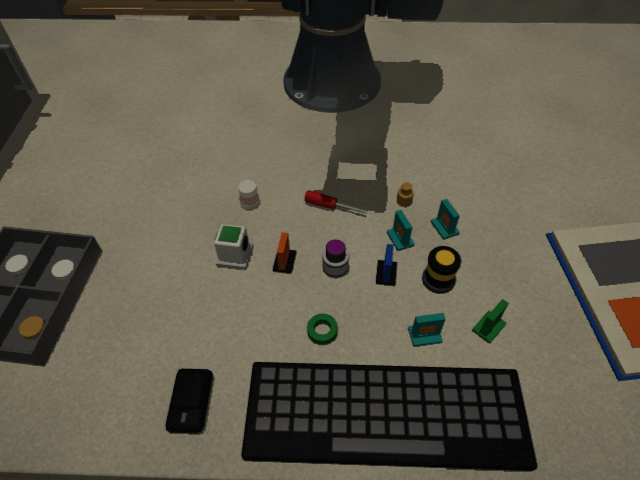

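View pics/side_7.png

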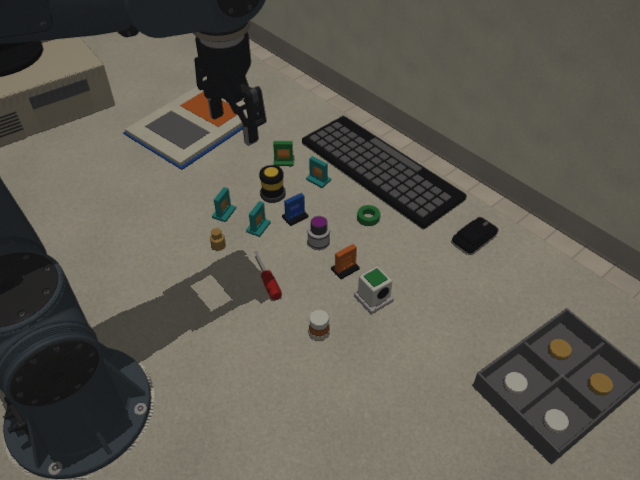

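The pictures show the finished line in order. In the scene view it runs detector (234,247), orange (284,255), sample on pedestal (336,258), blue (387,266), lamp (442,268), all upright. The bystanders and look-alikes stand at the same pixels as at the start. I'm handing it in.

```bash
python3 - <<'E'
from h import *
manip.dwell(.5); st(); manip.sign_off()
E
```

```text
t55.6 [0.4   0.018 0.38 ] F [ 0.  -0.2  0.6] w1.001
the job is handed in; nothing more can be done
```

The optical line is laid out and handed in at 55.6 s; sign-off reports no verdict. I placed the pedestal midway, then the sample on it film up. The blue filter followed on the lamp side and the orange filter on the detector side. All are released and upright, and the arm is clear.

**Last checks**
- **Position:** the scene, side and wrist cameras put the sample and both filters within about 2 mm of target. The pedestal measured within about 2 mm when it was set down. The lamp–detector distance measured 379.8 mm against the stated 380 mm.
- **Squareness:** the scene and wrist cameras put both panes within about 1° of square to the line.
- **Bystanders:** the jar, tape roll, weight, screwdriver and look-alike filters look unmoved by pixel position.

**Checks that disagreed**
- The side camera reads the filters' angles 3–7° off. It sees their top faces 17–18 mm wide instead of 12 mm, so I did not rely on its angles.
- In the final wrist picture a finger hid the lamp and part of the detector, so those two wrist readings were not used.

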